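# Set out the session tray: block, dish and three bottles

### The arm

A 7-joint arm with a two-finger parallel gripper is mounted at the origin on a cart in front of the work surface, level with it; the furniture and walls round the work are solid. World frame = base frame: x ahead of the robot, y to its left, z up, the work surface at z = 0. Lengths are in m, angles in degrees, forces in N, time in s.
With the tool pointing down it reaches from about 0.35 to 0.9 m from the base axis. Payload 19.9 kg.
Tool frame: the origin (TCP) lies between the finger pads; the fingertips stand 11 mm ahead of it and the grasp point (between the pads) lies 8 mm behind it; z points along the fingers, y is the direction in which the jaws open and shut (so a half turn about z gives the same grasp; the last joint's range is limited). The gripper opens to 85 mm and grips with 20 to 120 N. Pads are 22 mm wide; open, the fingers measure 114 mm over their backs; the gripper's body (76 mm by 85 mm) begins 54 mm behind the grasp point. The pads swing forward as they close: fully open they stand 13 mm farther back than shut.
Start: joints at [-41.855, 23.915, -0.59, 92.452, 0.269, 63.638, -3.037], TCP at [0.482, 0.397, 0.242] pointing down, gripper open.
Joint ranges: [-161.28, 161.28], [-22.2, 115.67], [-73.04, 71.86], [3.21, 147.25], [-68.34, 248.33], [10.77, 114.83], [-161.83, 161.83]. Speed limits (degrees/s): [108.29, 108.29, 136.94, 136.94, 172.46, 172.46, 172.46].

### API

Orientations are given as a 3x3 rotation matrix whose columns are the frame's x, y, z axes.
In Python, from cell import manip, imaging gives the robot as it stands.
- The arm moves only by the tool play_rows, never from a script. Its argument "series" is a list that holds one entry, the list of rows, each a list of 7 numbers: the opening, from 0 (shut) to 1 (fully open), then the shift along the tool's x, y, z in mm, then the turn, a rotation vector about the tool's x, y, z in degrees. A call has 1 to 20 rows; each row is the pose to reach, as a shift and turn from the pose measured when the call began, along the tool's axes at that moment; what a row does not reach only later rows make up. A row lasts 1/8 s, in which the tool goes at most 62.5 mm and 10.7 degrees, less where a joint would pass 70% of its speed; a pose out of reach is approached as far as the arm can. A call with a gripper value outside its range is refused whole. The fingers move at their own pace and stop on an object; the grip force is fixed at half the most. Time passes only in rows, so rows that repeat a pose let the fingers close. It gives the time, the measured TCP pose, the force and the opening at its end, in the units of the state.
- manip.state(): the state, without advancing time (a new reading comes with each control period).
- imaging.capture(name): name is "scene" or "top" or "wrist"; returns a dict with "frame" (400x640x3 uint8, red, green, blue), "fx", "fy", "cx", "cy" (pixels), "k1" (the pictures are not rectified: a ray, as slopes to the right and down, at radius r is drawn at 1 + k1 r^2 times it, then the intrinsics apply), "rvec" (rotation vector, rad) and "tvec" (3), from world to camera coordinates, as OpenCV has them. Camera axes: x right, y down, z forward; pixel columns grow to the right and rows downward; lengths in m; the calibration is good to about 2 mm. A picture is of the moment at which its call begins. There is no depth.
- manip.job_done(): hands the job in, once; it reports no verdict.
The state is a dict: "time_s": time; "joint_pos": joint angles; "joint_velocities": joint speeds; "tau": joint torques, N m; "position": TCP position; "tcp_rot": TCP orientation; "wrist_force": force on the tool from outside, world axes, zero at the start; "moment": the same for the moment, N m; "finger_gap": finger opening in m.
Only numpy, scipy, OpenCV 4.12 (cv2) and the standard library are available. Lean on these libraries where they do the work, as an engineer would, in place of code of your own. Each camera call takes 0.05 s, during which the arm holds its last target. There are 200 camera calls.

### The job

Set out the white tray for the next session, taking left and right as you would see them with the tray's blue strip on the far side: the copper block on the front left pad with the small shallow dish centred on top of it, the blue-capped bottle on the pad behind the block, the white-capped bottle on the pad to the right of the block, and the black-capped bottle on the last pad, behind the white-capped one and to the right of the blue-capped one. Each should stand upright in the middle of its pad; never tip a bottle or the dish over, and leave the spare microscope objective on the table where it is.

Things in the scene. Friction and masses are not known exactly. Their poses are not given: they have to be found in the camera images.
- tray: White tray, 160 x 160 x 5 mm, fixed, with four flush black round pads (62 mm) and a blue strip along its back edge; turned up to 86 degrees either way. Origin: centre of its underside, on the table. x points to the blue strip, y to the left as seen with the strip on the far side, z up. Pad centres in this frame, mm: back left +36,+36; front left -36,+36; front right -36,-36; back right +36,-36.
- block_center (a point): Loose bare copper block (dish block), 56 x 56 mm and 30 mm high, flat top with a thin turned ring. The point is its centre, 15 mm above its underside; x and y are level and square to its sides, z up.
- dish_center (a point): Loose small shallow clear dish, round, 50 mm across and 10 mm high, with a few pale drops in it (rigid, no liquid), light. It can be gripped across its outside. The point is its centre, 5 mm above its underside; z up.
- blue_bottle_center (a point): Loose small round bottle with pink body and BLUE cap, 44 mm across, 88 mm high (straight enough to grip between 20 and 65 mm above its underside). The point is its centre, 44 mm above its underside; z up.
- white_bottle_center (a point): Loose small round bottle with cream body and WHITE cap, 44 mm across, 88 mm high (grip between 20 and 65 mm above its underside). The point is its centre, 44 mm above its underside; z up.
- black_bottle_center (a point): Loose larger round bottle with pale body, green label and BLACK cap, 52 mm across, 112 mm high (grip between 20 and 80 mm above its underside). The point is its centre, 56 mm above its underside; z up.
- lens_center (a point): Loose bystander: a spare white microscope objective with a green ring, 29 mm across, 45 mm high, standing near the right edge of the table; it stays where it is. The point is its centre, 22.5 mm above the table; z up.
Things that resemble listed ones, but are neither listed nor needed, are in the scene too. Of the things like the part that bears dish_center, leave any that is brown or pink; of the rest the larger one is meant.

How it is judged (in metres and radians):
At the end, for the whole second after the job is handed in: Block front left, blue cap back left, white cap front right, black cap back right (blue strip at the back), each upright on the tray, centre within 12 mm of its pad's centre along each tray axis; dish flat on the block, centres within 10 mm; all at rest (x of block_center in the frame of tray between -0.048 and -0.024 m and y of block_center in the frame of tray between 0.024 and 0.048 m and height (world z) of block_center between 0.016 and 0.024 m and angle between each of block_center, blue_bottle_center, white_bottle_center, black_bottle_center, dish_center's own z axis and vertical below 0.1 rad and x of blue_bottle_center in the frame of tray between 0.024 and 0.048 m and y of blue_bottle_center in the frame of tray between 0.024 and 0.048 m and height (world z) of blue_bottle_center between 0.045 and 0.053 m and x of white_bottle_center in the frame of tray between -0.048 and -0.024 m and y of white_bottle_center in the frame of tray between -0.048 and -0.024 m and height (world z) of white_bottle_center between 0.045 and 0.053 m and x of black_bottle_center in the frame of tray between 0.024 and 0.048 m and y of black_bottle_center in the frame of tray between -0.048 and -0.024 m and height (world z) of black_bottle_center between 0.057 and 0.065 m and horizontal distance between dish_center and block_center below 0.01 m and height (world z) of dish_center between 0.036 and 0.044 m and linear speed of each of block, dish, blue_bottle, white_bottle, black_bottle below 0.02 m/s); the robot touches nothing.
It fails at once if a bottle or the dish is tipped over (angle between any of dish_center, blue_bottle_center, white_bottle_center, black_bottle_center's own z axis and vertical above 0.7 rad).
It fails at once if the spare objective is moved by more than 20 mm (distance of lens_center from where it was at the start of the episode above 0.02 m).
It also fails if it takes over 128 s, if anything falls off the work surface, if the arm or the gripper's body presses on something with over 40 N, if the wrist force passes 120 N, or if a joint passes its speed limit or range.

## Working session

There is one attempt and no reset: what is moved stays moved. The work goes in short steps, Python scripts to look and compute and a tool call to move; the robot and the scene stay as the last step left them, time stands still between calls to the robot, and variables do not carry over. Pictures are saved under pics/ and viewed, about 12 in all and at most 16, crops included, and the job is handed in when it is done.

Besides the shell and the picture viewer there is one more tool, called after "Emit:" in YAML: its name, and indented under it one key for each argument. play_rows: Moves the arm, as the interface text tells. Its arguments: {"type":"object","properties":{"series":{"type":"array","items":{"type":"array","items":{"type":"array","items":{"type":"number"}}}}},"required":["series"]}

```bash
mkdir -p pics; cat > h.py <<'E'
import numpy as np, cv2
from cell import manip, imaging
def cap(n,save=None):
    c=imaging.capture(n)
    if save: cv2.imwrite('pics/'+save+'.png',c['frame'][:,:,::-1])
    return c
def ray(c,u,v):
    x=np.array([(u-c['cx'])/c['fx'],(v-c['cy'])/c['fy']]);d=x.copy()
    for _ in range(20): d=x/(1+c['k1']*(d@d))
    R=cv2.Rodrigues(np.array(c['rvec'],float))[0];t=np.array(c['tvec'],float).ravel()
    r=R.T@np.array([d[0],d[1],1]);return -R.T@t, r/np.linalg.norm(r)
def plane(c,u,v,z):
    o,r=ray(c,u,v);return o+r*(z-o[2])/r[2]
def tri(c1,p1,c2,p2):
    o1,r1=ray(c1,*p1);o2,r2=ray(c2,*p2)
    s=np.linalg.lstsq(np.c_[r1,-r2],o2-o1,rcond=None)[0]
    a=o1+s[0]*r1;b=o2+s[1]*r2;return (a+b)/2,np.linalg.norm(a-b)
def proj(c,P):
    R=cv2.Rodrigues(np.array(c['rvec'],float))[0];q=R@np.array(P,float)+np.array(c['tvec'],float).ravel()
    x=q[:2]/q[2];x=x*(1+c['k1']*(x@x));return np.array([x[0]*c['fx']+c['cx'],x[1]*c['fy']+c['cy']])
E
python3 - <<'E'
from h import *
for n in('scene','top','wrist'):
    c=cap(n,n+'0');o,r=ray(c,320,200);print(n,c['fx'],c['k1'],o.round(3),r.round(3))
s=manip.state();print(s)
E
```

```text
scene 494.748628828815 -0.10403251060280244 [-0.623  0.06   0.994] [ 0.778 -0.016 -0.628]
top 396.4842244254247 -0.035097827471840634 [0.413 0.023 0.977] [ 0.157 -0.001 -0.988]
wrist 281.536342520172 -0.04596301356473272 [0.44  0.447 0.375] [ 0.168 -0.213 -0.963]
{'time_s': 0.15, 'joint_pos': array([-41.85342804,  23.94070667,  -0.58997518,  92.47637388,
         0.26699119,  63.63888027,  -3.03724169]), 'joint_velocities': array([-0.04880358, -0.12705192, -0.01761882, -0.09525867, -0.00477204,
       -0.0282827 , -0.09493991]), 'tau': array([ 8.83501434e-04, -8.64732099e+01,  6.78548142e-01, -4.35051692e+01,
        1.90927199e-02,  5.87008602e-03, -1.52855355e-04]), 'position': array([0.48223848, 0.39718434, 0.24180729]), 'tcp_rot': array([[-6.35730534e-01,  7.71910739e-01, -7.05681905e-04],
       [ 7.71911061e-01,  6.35730214e-01, -6.40062355e-04],
       [-4.54476975e-05, -9.51630851e-04, -9.99999546e-01]]), 'wrist_force': array([ 0.40364434,  0.07296226, -0.17089845]), 'moment': array([ 0.03620853,  0.01477712, -0.00832414]), 'finger_gap': 0.08528766883044916}
```

View pics/top0.png

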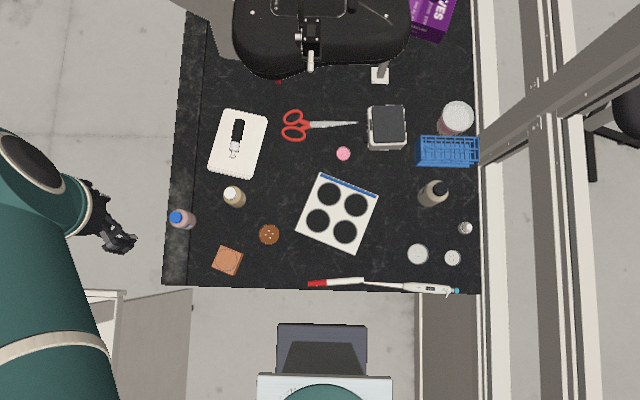

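View pics/scene0.png

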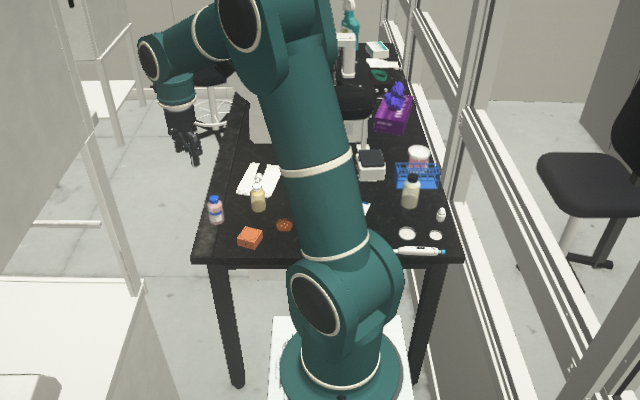

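Top view: the blue cap is at (178,217), white cap (235,195), black cap (435,192), copper block (227,260), tray (337,213) with its strip at the upper edge, and lens (465,228). Dish-like things are brown (269,234), pink (343,153), clear large (418,254) and clear small (452,257). The larger clear one at (418,254) fits, since brown and pink are ruled out. I'll confirm that in an enlarged crop.

```bash
python3 - <<'E'
from h import *
t=cap('top');s=cap('scene')
f=t['frame'][:,:,::-1]
cv2.imwrite('pics/crop1.png',cv2.resize(f[145:300,155:485],None,fx=2.4,fy=2.4,interpolation=cv2.INTER_CUBIC))
g=s['frame'][:,:,::-1]
cv2.imwrite('pics/crop2.png',cv2.resize(g[150:270,190:460],None,fx=2.9,fy=2.9,interpolation=cv2.INTER_CUBIC))
for n,u,v,z in [('blue',178,217,.088),('white',235,195,.088),('black',438,187,.112),('block',227,260,.03),('dish',418,254,.01),('dish2',452,257,.01),('lens',465,228,.045),
 ('tray',337,213,.005),('bl',330,191,.005),('br',356,205,.005),('fl',318,220,.005),('fr',344,231,.005),('brown',269,234,.01)]:
    P=plane(t,u,v,z);print(n,P.round(3),proj(s,P).round(0))
E
```

```text
blue [0.507 0.343 0.088] [215. 198.]
white [0.561 0.216 0.088] [260. 187.]
black [ 0.588 -0.24   0.112] [410. 176.]
block [0.414 0.238 0.03 ] [249. 235.]
dish [ 0.441 -0.219  0.01 ] [407. 233.]
dish2 [ 0.436 -0.302  0.01 ] [435. 234.]
lens [ 0.504 -0.323  0.045] [439. 210.]
tray [ 0.537 -0.021  0.005] [338. 213.]
bl [ 0.591 -0.002  0.005] [332. 202.]
br [ 0.558 -0.067  0.005] [353. 209.]
fl [0.518 0.026 0.005] [323. 217.]
fr [ 0.493 -0.039  0.005] [345. 223.]
brown [0.48  0.144 0.01 ] [284. 224.]
```

View pics/crop1.png

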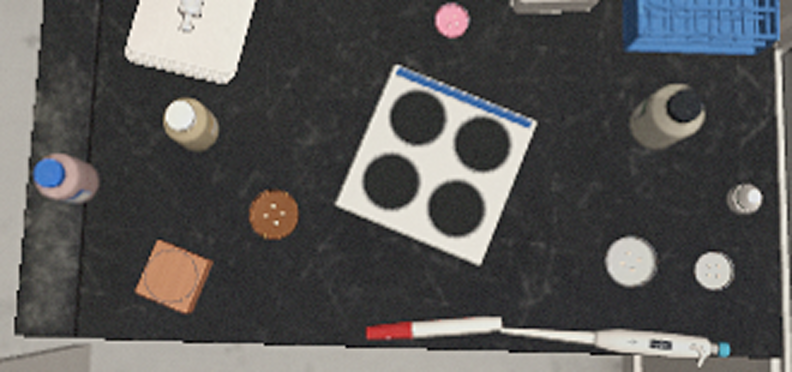

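View pics/crop2.png

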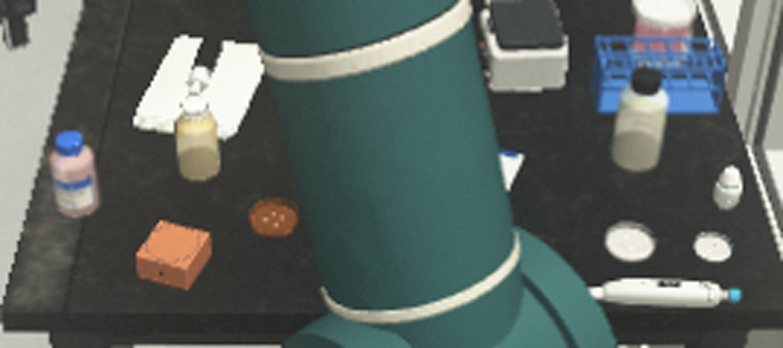

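Crop 1 confirms it. The clear dish at crop (631,262), full (418,254), is larger than the one at (713,271), has pale drops and is neither brown nor pink. Crop 2 shows everything standing upright, with the tray mostly hidden by the arm. Next are masks and triangulation.

```bash
cat > seg.py <<'E'
from h import *
def blob(c,roi,fn):
    x0,y0,x1,y1=roi;f=c['frame'][y0:y1,x0:x1]
    hsv=cv2.cvtColor(f,cv2.COLOR_RGB2HSV).astype(int)
    m=fn(hsv[...,0],hsv[...,1],hsv[...,2]).astype(np.uint8)
    n,l,st,ce=cv2.connectedComponentsWithStats(m)
    k=1+np.argmax(st[1:,4]);ct=cv2.findContours((l==k).astype(np.uint8),0,2)[0][0]
    return ce[k]+[x0,y0],st[k,4],ct+[x0,y0]
E
python3 - <<'E'
from seg import *
t=cap('top');s=cap('scene')
blue=lambda h,S,v:(h>100)&(h<125)&(S>120)&(v>80)
wht=lambda h,S,v:(S<30)&(v>190)
blk=lambda h,S,v:(v<45)
cop=lambda h,S,v:(S>100)&(h<15)&(v>150)
dsh=lambda h,S,v:(v>110)
def both(n,r1,r2,fn,z):
    a=blob(t,r1,fn);b=blob(s,r2,fn);P,e=tri(t,a[0],s,b[0])
    print(n,a[0].round(1),a[1],b[0].round(1),b[1],'tri',P.round(4),'gap',round(e,4),'plane',plane(t,*a[0],z).round(4))
both('blue',(165,205,190,230),(205,190,225,206),blue,.084)
both('white',(222,185,248,200),(250,170,268,190),wht,.084)
both('black',(428,180,450,195),(402,172,420,184),blk,.107)
both('block',(208,242,245,280),(235,222,265,250),cop,.03)
both('dish',(404,240,432,268),(396,223,418,243),dsh,.007)
both('lens',(455,218,475,238),(434,204,447,224),dsh,.03)
a=blob(t,(208,242,245,280),cop);r=cv2.minAreaRect(a[2]);bp=cv2.boxPoints(r);print(r);print(np.array([plane(t,*p,.03) for p in bp]).round(4))
# tray pads
f=cv2.cvtColor(t['frame'],cv2.COLOR_RGB2GRAY)[170:260,290:385]
m=(f<90).astype(np.uint8);n,l,st,ce=cv2.connectedComponentsWithStats(m)
for k in range(1,n):
    if 200<st[k,4]<900: print('pad',st[k],ce[k]+[290,170],plane(t,*(ce[k]+[290,170]),.005).round(4))
E
```

```text
blue [174.9 216.8] 120 [213.3 198.7] 65 tri [0.5069 0.3495 0.0866] gap 0.0015 plane [0.5072 0.3513 0.084 ]
white [229.5 192.6] 116 [258.4 180. ] 305 tri [0.5611 0.2211 0.1149] gap 0.0033 plane [0.5665 0.2299 0.084 ]Traceback (most recent call last):
  File "<stdin>", line 13, in <module>
  File "<stdin>", line 9, in both
  File "seg.py", line 7, in blob
    k=1+np.argmax(st[1:,4]);ct=cv2.findContours((l==k).astype(np.uint8),0,2)[0][0]
        ~~~~~~~~~^^^^^^^^^^
    return _wrapfunc(a, 'argmax', axis=axis, out=out, **kwds)
    return bound(*args, **kwds)
ValueError: attempt to get argmax of an empty sequence
```

```bash
python3 - <<'E'
from seg import *
t=cap('top');s=cap('scene')
wht=lambda h,S,v:(S<30)&(v>170)
blk=lambda h,S,v:(v<75)
cop=lambda h,S,v:(S>100)&(h<15)&(v>150)
dsh=lambda h,S,v:(v>110)
def both(n,r1,r2,fn,z):
    a=blob(t,r1,fn);b=blob(s,r2,fn);P,e=tri(t,a[0],s,b[0])
    print(n,a[0].round(1),a[1],b[0].round(1),b[1],'tri',P.round(4),'gap',round(e,4),'plane',plane(t,*a[0],z).round(4))
both('white',(222,185,248,200),(250,184,264,191),wht,.086)
both('black',(430,180,448,195),(404,172,417,184),blk,.107)
both('block',(208,242,245,280),(235,222,265,250),cop,.03)
both('dish',(404,240,432,268),(396,223,418,243),dsh,.007)
both('lens',(455,218,475,238),(434,204,447,224),dsh,.03)
a=blob(t,(208,242,245,280),cop);r=cv2.minAreaRect(a[2]);bp=cv2.boxPoints(r);print(r);print(np.array([plane(t,*p,.03) for p in bp]).round(4))
f=cv2.cvtColor(t['frame'],cv2.COLOR_RGB2GRAY)[170:260,290:385]
m=(f<90).astype(np.uint8);n,l,st,ce=cv2.connectedComponentsWithStats(m)
for k in range(1,n):
    if 200<st[k,4]<900: print('pad',st[k],ce[k]+[290,170],plane(t,*(ce[k]+[290,170]),.005).round(4))
E
```

```text
white [229.7 192.7] 120 [256.3 186.7] 85 tri [0.566  0.2286 0.0857] gap 0.0009 plane [0.566 0.229 0.086]
black [440.4 187.6] 173 [412.  177.6] 69 tri [ 0.5879 -0.2467  0.1049] gap 0.0014 plane [ 0.5875 -0.2468  0.107 ]
block [226.2 259.7] 495 [250.4 234.9] 301 tri [0.4144 0.238  0.0291] gap 0.0046 plane [0.4145 0.2401 0.03  ]
dish [417.3 253.5] 338 [406.7 233.1] 176 tri [ 0.4425 -0.2186  0.0079] gap 0.0014 plane [ 0.4426 -0.2181  0.007 ]
lens [465.4 227.4] 126 [440.8 214.4] 113 tri [ 0.5078 -0.3318  0.0244] gap 0.0011 plane [ 0.5072 -0.3292  0.03  ]
((226.2189483642578, 259.674560546875), (23.076927185058594, 23.692310333251953), 22.61986541748047)
[[0.3982 0.2753 0.03  ]
 [0.4503 0.257  0.03  ]
 [0.4309 0.2049 0.03  ]
 [0.3791 0.2235 0.03  ]]
pad [ 28  13  22  22 385] [328.51688312 193.57922078] [0.5847 0.0013 0.005 ]
pad [ 55  24  22  22 387] [355.5245478  204.62273902] [ 0.5588 -0.0663  0.005 ]
pad [ 17  39  22  23 394] [317.46700508 220.31979695] [0.5171 0.0269 0.005 ]
pad [ 44  51  23  22 398] [344.63819095 231.54773869] [ 0.4913 -0.0405  0.005 ]
```

Heights agree with the text: caps 0.086, 0.086 and 0.105, block 0.029, dish 0.008. The pad spacing comes out at 72.3 mm, and the tray yaw at −20.8°. I'll start with the block.

```bash
cat > go.py <<'E'
import sys
from h import *
from scipy.spatial.transform import Rotation as Ro
def go(x,y,z,psi):
    s=manip.state();R=np.array(s['tcp_rot']);p=np.array(s['position']);a=np.radians(psi)
    T=np.array([[-np.sin(a),np.cos(a),0],[np.cos(a),np.sin(a),0],[0,0,-1]])
    rv=np.degrees(Ro.from_matrix(R.T@T).as_rotvec());T2=T.copy();T2[:,:2]*=-1
    print('shift',(1000*R.T@(np.array([x,y,z])-p)).round(1),'turn',rv.round(1),'t',s['time_s'],'gap',s['finger_gap'],'pos',p.round(4))
if __name__=='__main__': go(*map(float,sys.argv[1:]))
E
python3 go.py 0.4147 0.2401 0.16 70.6
```

```text
shift [ -78.3 -152.2   82.2] turn [ -0.   -0.  -31.1] t 0.45 gap 0.08585098394329223 pos [0.4824 0.3973 0.2422]
```

Emit:
play_rows:
  series:
    - [[1,-26,-51,0,0,0,-8],[1,-52,-102,20,0,0,-16],[1,-78,-152,50,0,0,-25],[1,-78,-152,82,0,0,-31],[1,-78,-152,82,0,0,-31],[1,-78,-152,82,0,0,-31]]

```text
time_s: 1.2
position: [0.4153, 0.2413, 0.1613]
tcp_rot: [[-0.942, 0.336, 0.001], [0.336, 0.942, 0.001], [-0.001, 0.001, -1.0]]
wrist_force: [0.5, 0.5, 0.1]
finger_gap: 0.0854
```

```bash
python3 - <<'E'
from seg import *
w=cap('wrist','w1')
cop=lambda h,S,v:(S>100)&(h<15)&(v>100)
a=blob(w,(0,0,640,400),cop);print(a[0],a[1]);r=cv2.minAreaRect(a[2]);print(r)
print(plane(w,*a[0],.03),np.array([plane(w,*p,.03) for p in cv2.boxPoints(r)]).round(4))
E
python3 go.py 0.4147 0.2401 0.03 70.6
```

```text
[261.33992933 266.44028269] 1415
((261.0000305175781, 267.0000305175781), (43.84061813354492, 42.42640686035156), 45.0)
[0.47036492 0.15456669 0.03      ] [[0.4597 0.1238 0.03  ]
 [0.4389 0.167  0.03  ]
 [0.4821 0.1839 0.03  ]
 [0.5051 0.1399 0.03  ]]
shift [  0.3  -1.6 131.4] turn [ 0.1  0.  -0.2] t 1.25 gap 0.08557187785861717 pos [0.4153 0.2414 0.1614]
```

View pics/w1.png

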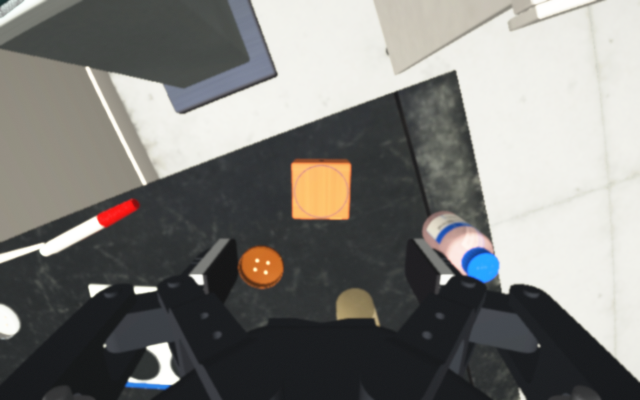

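The wrist view shows the block at (321,190), square with the jaws and centred between them. The mask had taken the brown dish at (261,266) instead. I'll recompute on the block and descend.

```bash
python3 - <<'E'
from seg import *
w=cap('wrist')
cop=lambda h,S,v:(S>100)&(h<15)&(v>100)
a=blob(w,(270,140,370,225),cop);r=cv2.minAreaRect(a[2])
print(r,plane(w,*a[0],.03),np.array([plane(w,*p,.03) for p in cv2.boxPoints(r)]).round(4))
E
python3 go.py 0.4145 0.2395 0.014 70.6
```

```text
((320.5, 189.0), (60.0, 61.0), 90.0) [0.40889344 0.24253694 0.03      ] [[0.3761 0.2239 0.03  ]
 [0.3954 0.2778 0.03  ]
 [0.4521 0.2593 0.03  ]
 [0.4317 0.2022 0.03  ]]
shift [  0.2  -2.2 147.3] turn [ 0.1  0.1 -0.2] t 1.3 gap 0.0857196122848812 pos [0.4153 0.2414 0.1613]
```

Emit:
play_rows:
  series:
    - [[1,0,-1.5,60,0,0,0],[1,0,-1.5,110,0,0,0],[1,0,-1.5,147,0,0,0],[1,0,-1.5,147,0,0,0],[0,0,-1.5,147,0,0,0],[0,0,-1.5,147,0,0,0],[0,0,-1.5,147,0,0,0],[0,0,-1.5,147,0,0,0],[0,0,-1.5,147,0,0,0],[0,0,-1.5,147,0,0,0]]

```text
time_s: 2.55
position: [0.416, 0.2407, 0.0163]
tcp_rot: [[-0.942, 0.336, 0.004], [0.336, 0.942, 0.002], [-0.003, 0.003, -1.0]]
wrist_force: [-1.9, -1.1, 12.6]
finger_gap: 0.055
```

```bash
python3 go.py 0.5171 0.0269 0.10 69.2; python3 go.py 0.5171 0.0269 0.020 69.2
```

```text
shift [-167.3 -167.2  -83.8] turn [0.2 0.2 1.2] t 2.55 gap 0.05501303748177247 pos [0.416  0.2407 0.0163]
shift [-167.  -167.4   -3.8] turn [0.2 0.2 1.2] t 2.55 gap 0.05501303748177247 pos [0.416  0.2407 0.0163]
```

Emit:
play_rows:
  series:
    - [[0,0,0,-40,0,0,0],[0,0,0,-84,0,0,0],[0,-42,-42,-84,0,0,1],[0,-84,-84,-84,0,0,1],[0,-127,-125,-84,0,0,1],[0,-168.5,-166.5,-84,0,0,1],[0,-168.5,-166.5,-84,0,0,1],[0,-168.5,-166.5,-40,0,0,1],[0,-168.5,-166.5,-20,0,0,1],[0,-168.5,-166.5,-20,0,0,1]]

```text
time_s: 3.8
position: [0.5181, 0.0278, 0.0361]
tcp_rot: [[-0.936, 0.351, 0.002], [0.351, 0.936, 0.003], [-0.001, 0.003, -1.0]]
wrist_force: [-0.7, -1.0, -2.2]
finger_gap: 0.0547
```

```bash
python3 go.py 0.5188 0.0272 0.0225 69.2
```

```text
shift [-0.8 -0.3 13.6] turn [0.2 0.1 0.2] t 3.8 gap 0.054706891058335275 pos [0.5181 0.0278 0.0361]
```

Emit:
play_rows:
  series:
    - [[0,-1,0,8,0,0,0],[0,-1,0,14,0,0,0],[0,-1,0,14,0,0,0],[1,-1,0,13,0,0,0],[1,-1,0,13,0,0,0],[1,-1,0,13,0,0,0],[1,-1,0,13,0,0,0],[1,-1,0,-30,0,0,0],[1,-1,0,-90,0,0,0],[1,-1,0,-125,0,0,0],[1,-1,0,-125,0,0,0]]

```text
time_s: 5.18
position: [0.52, 0.0272, 0.1637]
tcp_rot: [[-0.936, 0.352, 0.007], [0.352, 0.936, 0.003], [-0.006, 0.005, -1.0]]
wrist_force: [-0.4, -0.1, 0.1]
finger_gap: 0.0855
```

```bash
python3 go.py 0.4426 -0.2184 0.16 69.2
```

```text
shift [ -13.9 -257.1    2.4] turn [0.3 0.3 0.2] t 5.175 gap 0.08549831252251949 pos [0.52   0.0272 0.1637]
```

Emit:
play_rows:
  series:
    - [[1,-3,-60,0,0,0,8],[1,-6,-120,0,0,0,16],[1,-10,-180,0,0,0,24],[1,-14,-240,0,0,0,24],[1,-14,-257,2,0,0,24],[1,-14,-257,2,0,0,24],[1,-14,-257,2,0,0,24]]

```text
time_s: 6.05
position: [0.443, -0.2173, 0.1599]
tcp_rot: [[-0.713, 0.701, 0.006], [0.701, 0.713, 0.004], [-0.002, 0.007, -1.0]]
wrist_force: [-0.8, 0.7, -0.1]
finger_gap: 0.0857
```

```bash
python3 - <<'E'
from seg import *
w=cap('wrist','w2')
p=proj(w,[.4426,-.2184,.007]);print(p)
x,y=p.astype(int)
a=blob(w,(max(x-40,0),max(y-40,0),x+40,y+40),lambda h,S,v:(v>110));r=cv2.minAreaRect(a[2])
print(a[0],a[1],r,plane(w,*a[0],.007).round(4))
E
python3 go.py 0.4426 -0.2184 0.020 45
```

```text
[319.65928837 186.18244397]
[319.51809211 186.84484649] 1824 ((319.5000305175781, 187.00001525878906), (47.37614822387695, 47.37614822387695), 45.0) [ 0.443 -0.219  0.007]
shift [-1.000e-01 -2.200e+00  1.401e+02] turn [0.4 0.1 0.5] t 6.1 gap 0.08507539223581656 pos [ 0.4431 -0.2172  0.1601]
```

View pics/w2.png

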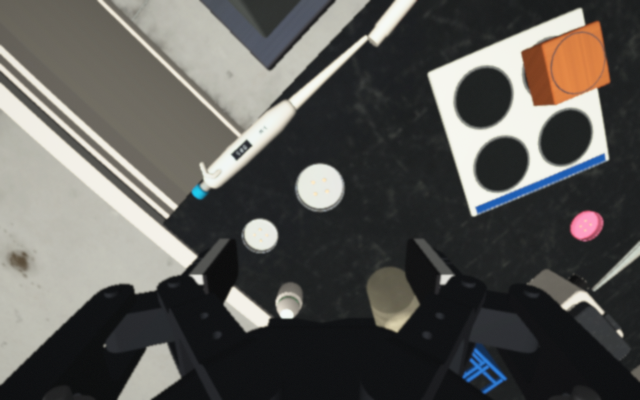

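The wrist view puts the dish at (320,187), which gives (0.443,−0.219) and matches the top view. The block stands on the front-left pad at about (565,63).

Emit:
play_rows:
  series:
    - [[0.82,0,-2,60,0,0,0],[0.82,0,-2,110,0,0,0],[0.82,0,-2,140,0,0,0],[0.82,0,-2,140,0,0,0],[0,0,-2,140,0,0,0],[0,0,-2,140,0,0,0],[0,0,-2,140,0,0,0],[0,0,-2,140,0,0,0],[0,0,-2,140,0,0,0]]

```text
time_s: 7.22
position: [0.4428, -0.2181, 0.0203]
tcp_rot: [[-0.713, 0.701, 0.007], [0.701, 0.713, 0.003], [-0.003, 0.007, -1.0]]
wrist_force: [-0.6, -0.0, 0.0]
finger_gap: -0.0
```

```bash
python3 - <<'E'
from seg import *
t=cap('top','top2')
cop=lambda h,S,v:(S>100)&(h<20)&(v>150)
a=blob(t,(290,190,340,245),cop);r=cv2.minAreaRect(a[2]);print(a[0],r)
P=plane(t,*r[0],.035);print(P,np.array([plane(t,*p,.035) for p in cv2.boxPoints(r)]).round(4))
E
python3 go.py 0.5171 0.0269 0.12 45
```

```text
[317.10669456 219.14435146] ((317.10345458984375, 219.2413787841797), (23.026222229003906, 22.654830932617188), 21.801410675048828)
[0.5164538 0.0276859 0.035    ] [[ 0.5005  0.0627  0.035 ]
 [ 0.5517  0.0443  0.035 ]
 [ 0.5325 -0.0075  0.035 ]
 [ 0.4816  0.0113  0.035 ]]
shift [118.4 227.7 -98.5] turn [0.4 0.1 0.5] t 7.275 gap 9.528975903828856e-05 pos [ 0.4427 -0.2182  0.0202]
```

The gap reads 0, so the fingers closed just above the rim. The pads stand further back when part-open. I'll raise, look again and go lower.

Emit:
play_rows:
  series:
    - [[0,0,0,-50,0,0,0],[0.82,0,0,-90,0,0,0],[0.82,0,0,-90,0,0,0],[0.82,0,0,-90,0,0,0],[0.82,0,0,-90,0,0,0]]

```text
time_s: 7.9
position: [0.4416, -0.2182, 0.1093]
tcp_rot: [[-0.713, 0.701, 0.005], [0.701, 0.713, 0.004], [-0.001, 0.006, -1.0]]
wrist_force: [0.9, -0.4, 0.5]
finger_gap: 0.0699
```

```bash
python3 - <<'E'
from seg import *
w=cap('wrist','w3')
p=proj(w,[.443,-.2187,.007]);print(p)
x,y=p.astype(int)
a=blob(w,(max(x-60,0),max(y-60,0),x+60,y+60),lambda h,S,v:(v>110));r=cv2.minAreaRect(a[2])
P=plane(w,*a[0],.007)
print(a[0],a[1],r,P.round(4))
from go import go; go(P[0],P[1],.008,45)
E
```

```text
[321.8520583  200.50633768]
[321.75427683 200.58437014] 2572 ((321.5, 201.0), (56.0, 57.0), 90.0) [ 0.443  -0.2188  0.007 ]
shift [-1.300e+00 -1.000e-01  1.013e+02] turn [0.4 0.  0.5] t 7.95 gap 0.07004950338282043 pos [ 0.4416 -0.2183  0.1093]
```

The dish has not moved. I'll go down to TCP z of about 8 mm.

Emit:
play_rows:
  series:
    - [[0.82,-1,0,50,0.4,0,0],[0.82,-1,0,90,0.4,0,0],[0.82,-1,0,101,0.4,0,0],[0.82,-1,0,101,0.4,0,0],[0,-1,0,101,0.4,0,0],[0,-1,0,101,0.4,0,0],[0,-1,0,101,0.4,0,0],[0,-1,0,101,0.4,0,0],[0,-1,0,101,0.4,0,0]]

```text
time_s: 9.07
position: [0.4436, -0.2189, 0.0101]
tcp_rot: [[-0.713, 0.701, 0.002], [0.701, 0.713, -0.002], [-0.003, 0.001, -1.0]]
wrist_force: [-4.2, 1.4, 15.5]
finger_gap: 0.0469
```

```bash
python3 go.py 0.5168 0.0274 0.12 45;  python3 go.py 0.5168 0.0274 0.043 45
```

```text
shift [ 120.2  227.  -110.2] turn [0.  0.2 0.5] t 9.075 gap 0.046943591673396234 pos [ 0.4436 -0.2189  0.0101]
shift [120.4 227.  -33.2] turn [0.  0.2 0.5] t 9.075 gap 0.046943591673396234 pos [ 0.4436 -0.2189  0.0101]
```

Emit:
play_rows:
  series:
    - [[0,0,0,-20,0,0,0],[0,0,0,-70,0,0,0],[0,0,0,-110,0,0,0],[0,27,50,-110,0,0,0],[0,54,100,-110,0,0,0],[0,81,150,-110,0,0,0],[0,108,200,-110,0,0,0],[0,120,227,-110,0,0,0],[0,120,227,-110,0,0,0],[0,120,227,-75,0,0,0],[0,120,227,-55,0,0,0],[0,120,227,-55,0,0,0],[0,120,227,-55,0,0,0]]

```text
time_s: 10.7
position: [0.5175, 0.0267, 0.066]
tcp_rot: [[-0.713, 0.701, 0.004], [0.701, 0.713, -0.002], [-0.004, 0.002, -1.0]]
wrist_force: [-0.2, -0.4, 0.6]
finger_gap: 0.0464
```

```bash
python3 - <<'E'
from h import *
w=cap('wrist','w4');from go import go; go(.5166,.0276,.0455,45)
E
```

```text
shift [ 1.3 -0.2 20.6] turn [0.1 0.2 0.5] t 10.75 gap 0.04681996896386572 pos [0.5176 0.0268 0.0661]
```

View pics/w4.png

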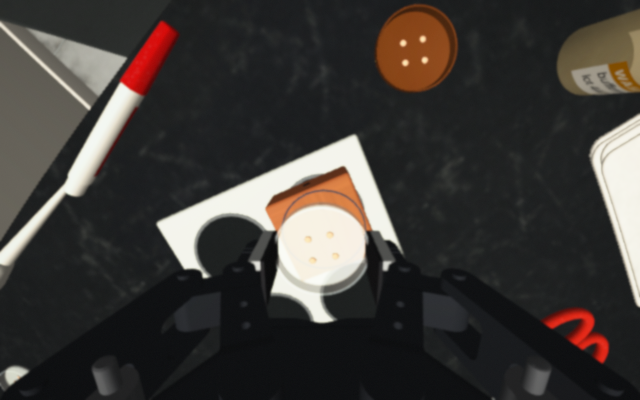

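The dish is held level above the block at about (322,250). I'll lower it and release.

Emit:
play_rows:
  series:
    - [[0,1,0,12,0,0,0],[0,1,0,20,0,0,0],[0,1,0,20.5,0,0,0],[0,1,0,20.5,0,0,0],[0.85,1,0,20,0,0,0],[0.85,1,0,20,0,0,0],[0.85,1,0,20,0,0,0],[0.85,1,0,-30,0,0,0],[0.85,1,0,-80,0,0,0],[0.85,1,0,-130,0,0,0],[0.85,1,0,-130,0,0,0]]

```text
time_s: 12.12
position: [0.518, 0.0279, 0.1997]
tcp_rot: [[-0.713, 0.701, 0.01], [0.701, 0.713, -0.0], [-0.008, 0.007, -1.0]]
wrist_force: [0.3, -0.5, -0.3]
finger_gap: 0.0727
```

```bash
python3 go.py 0.507 0.350 0.20 24.2
```

```text
shift [233.8 221.9  -0.6] turn [ 0.5  0.4 21.3] t 12.125 gap 0.07272533999281494 pos [0.518  0.0279 0.1997]
```

Emit:
play_rows:
  series:
    - [[1,40,38,-10,0,0,7],[1,80,76,-10,0,0,14],[1,120,114,-10,0,0,21],[1,160,152,-10,0,0,21],[1,200,190,-10,0,0,21],[1,234,222,-5,0.4,0.4,21],[1,234,222,0,0.4,0.4,21],[1,234,222,0,0.4,0.4,21]]

```text
time_s: 13.12
position: [0.5066, 0.3495, 0.1983]
tcp_rot: [[-0.414, 0.91, -0.001], [0.91, 0.414, -0.0], [0.0, -0.001, -1.0]]
wrist_force: [-0.5, -0.6, 0.8]
finger_gap: 0.0853
```

```bash
python3 - <<'E'
from seg import *
w=cap('wrist','w5');t=cap('top','top3')
blue=lambda h,S,v:(h>100)&(h<125)&(S>120)&(v>80)
p=proj(w,[.507,.35,.086]).astype(int);print(p)
a=blob(w,(max(p[0]-50,0),max(p[1]-50,0),p[0]+50,p[1]+50),blue)
P=plane(w,*a[0],.086);print(a[0],a[1],P.round(4))
print('tri',tri(w,a[0],t,(174.9,216.8)))
from go import go; go(.507,.350,.050,24.2)
# dish on block
d=blob(t,(295,195,345,245),lambda h,S,v:(S<60)&(v>110)); 
f=t['frame'][190:245,290:350,::-1];cv2.imwrite('pics/c3.png',np.hstack([cv2.resize(f,None,fx=7,fy=7),cv2.resize(w['frame'][:,:,::-1],(400,250)).copy()[:250].repeat(1,0) if 0 else np.zeros((385,1,3),np.uint8)]))
E
```

```text
[322 195]
[323.54583921 195.41466855] 709 [0.5079 0.3506 0.086 ]
tri (array([0.50741708, 0.35058276, 0.0860518 ]), np.float64(0.0008624451640405018))
shift [9.000e-01 1.000e-01 1.493e+02] turn [ 0.  -0.   0.2] t 13.225 gap 0.08559919487225887 pos [0.5072 0.349  0.1993]
```

View pics/c3.png

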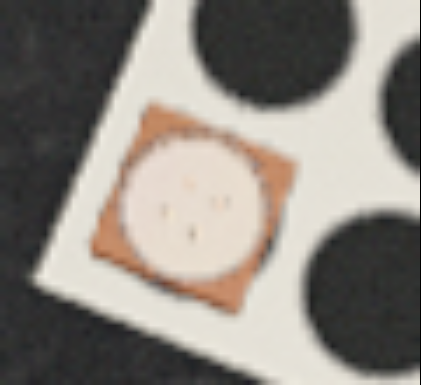

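The dish sits centred on the block. The blue bottle measures (0.507,0.351) from both views.

Emit:
play_rows:
  series:
    - [[1,1.5,1,60,0,0,0],[1,1.5,1,110,0,0,0],[1,1.5,1,149,0,0,0],[1,1.5,1,149,0,0,0],[0,1.5,1,149,0,0,0],[0,1.5,1,149,0,0,0],[0,1.5,1,149,0,0,0],[0,1.5,1,149,0,0,0],[0,1.5,1,149,0,0,0]]

```text
time_s: 14.35
position: [0.5084, 0.3514, 0.0522]
tcp_rot: [[-0.413, 0.911, 0.002], [0.911, 0.413, 0.002], [0.001, 0.003, -1.0]]
wrist_force: [-2.3, -2.7, 13.4]
finger_gap: 0.0414
```

```bash
python3 go.py 0.5847 0.0013 0.15 24.2;python3 go.py 0.5847 0.0013 0.056 24.2
```

```text
shift [-350.3  -74.6  -98.3] turn [ 0.2 -0.1  0.2] t 14.35 gap 0.04140131561038349 pos [0.5084 0.3514 0.0522]
shift [-350.4  -74.9   -4.3] turn [ 0.2 -0.1  0.2] t 14.35 gap 0.04140131561038349 pos [0.5084 0.3514 0.0522]
```

Emit:
play_rows:
  series:
    - [[0,0,0,-30,0,0,0],[0,0,0,-80,0,0,0],[0,0,0,-130,0,0,0],[0,0,0,-140,0,0,0],[0,-50,-11,-140,0,0,0],[0,-100,-21,-140,0,0,0],[0,-150,-32,-140,0,0,0],[0,-200,-43,-140,0,0,0],[0,-250,-53,-140,0,0,0],[0,-300,-64,-140,0,0,0],[0,-330,-71,-140,0,0,0],[0,-350,-75,-140,0,0,0],[0,-350,-75,-140,0,0,0],[0,-350,-75,-90,0,0,0],[0,-350,-75,-45,0,0,0],[0,-350,-75,-25,0,0,0],[0,-350,-75,-25,0,0,0]]

```text
time_s: 16.48
position: [0.5833, 0.0025, 0.0754]
tcp_rot: [[-0.414, 0.91, -0.001], [0.91, 0.414, 0.002], [0.002, 0.0, -1.0]]
wrist_force: [0.1, -0.1, -0.7]
finger_gap: 0.0413
```

```bash
python3 go.py 0.5847 0.0013 0.0575 24.2
```

```text
shift [-1.7  0.7 17.9] turn [ 0.  -0.1  0.2] t 16.475 gap 0.041298773927523375 pos [0.5833 0.0025 0.0754]
```

Emit:
play_rows:
  series:
    - [[0,-1.5,0.5,12,0,0,0],[0,-1.5,0.5,18,0,0,0],[0,-1.5,0.5,18,0,0,0],[0,-1.5,0.5,18,0,0,0],[0.8,-1.5,0.5,17,0,0,0],[0.8,-1.5,0.5,17,0,0,0],[0.8,-1.5,0.5,17,0,0,0],[0.8,-1.5,0.5,-30,0,0,0],[0.8,-1.5,0.5,-80,0,0,0],[0.8,-1.5,0.5,-125,0,0,0],[0.8,-1.5,0.5,-125,0,0,0]]

```text
time_s: 17.85
position: [0.586, 0.0011, 0.2038]
tcp_rot: [[-0.414, 0.91, 0.005], [0.91, 0.414, 0.003], [0.0, 0.006, -1.0]]
wrist_force: [-0.3, 0.1, -0.0]
finger_gap: 0.0684
```

```bash
python3 go.py 0.566 0.2287 0.20 24.2
```

```text
shift [215.5  75.9   4.3] turn [ 0.3 -0.   0.2] t 17.85 gap 0.06835864856409375 pos [0.586  0.0011 0.2038]
```

Emit:
play_rows:
  series:
    - [[1,50,18,0,0,0,0],[1,100,35,0,0,0,0],[1,150,53,0,0,0,0],[1,200,70,2,0,0,0],[1,215,76,4,0.3,0,0],[1,215,76,4,0.3,0,0],[1,215,76,4,0.3,0,0]]

```text
time_s: 18.73
position: [0.5667, 0.2265, 0.2]
tcp_rot: [[-0.412, 0.911, 0.0], [0.911, 0.412, -0.0], [-0.0, 0.0, -1.0]]
wrist_force: [0.7, -0.5, -0.2]
finger_gap: 0.0856
```

```bash
python3 - <<'E'
from seg import *
w=cap('wrist','w6')
wht=lambda h,S,v:(S<30)&(v>170)
p=proj(w,[.566,.2287,.086]).astype(int);print(p)
a=blob(w,(max(p[0]-30,0),max(p[1]-30,0),p[0]+30,p[1]+30),wht)
print(a[0],a[1],plane(w,*a[0],.086).round(4),cv2.minEnclosingCircle(a[2]))
from go import go; go(.566,.2287,.050,24.2)
E
```

```text
[322 193]
[322.46473029 193.39695712] 723 [0.5665 0.2285 0.086 ] ((322.4819030761719, 193.46563720703125), 15.15489673614502)
shift [  2.3   0.2 150.2] turn [0.  0.  0.1] t 18.775 gap 0.0852827601034161 pos [0.5667 0.2265 0.2002]
```

View pics/w6.png

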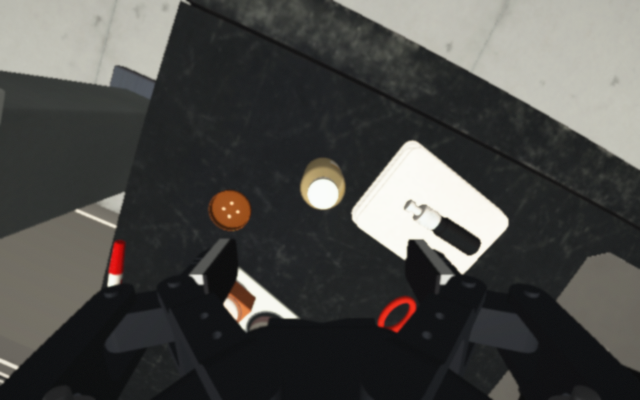

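The white cap is at (322,193), giving (0.566,0.229) in agreement with the top view. The notepad at (430,210) is low, so the fingers pass above it.

Emit:
play_rows:
  series:
    - [[1,2,0,60,0,0,0],[1,2,0,110,0,0,0],[1,2,0,149,0,0,0],[1,2,0,149,0,0,0],[0,2,0,149,0,0,0],[0,2,0,149,0,0,0],[0,2,0,149,0,0,0],[0,2,0,149,0,0,0],[0,2,0,149,0,0,0]]

```text
time_s: 19.9
position: [0.5669, 0.2285, 0.0531]
tcp_rot: [[-0.412, 0.911, 0.003], [0.911, 0.412, 0.001], [-0.0, 0.003, -1.0]]
wrist_force: [-2.3, -1.8, 13.6]
finger_gap: 0.0417
```

```bash
python3 go.py 0.4913 -0.0405 0.22 24.2;python3 go.py 0.4913 -0.0405 0.057 24.2
```

```text
shift [-214.2 -179.1 -167.3] turn [0.2 0.  0.1] t 19.9 gap 0.04171323641910407 pos [0.5669 0.2285 0.0531]
shift [-214.1 -179.6   -4.3] turn [0.2 0.  0.1] t 19.9 gap 0.04171323641910407 pos [0.5669 0.2285 0.0531]
```

Emit:
play_rows:
  series:
    - [[0,0,0,-30,0,0,0],[0,0,0,-80,0,0,0],[0,0,0,-135,0,0,0],[0,0,0,-155,0,0,0],[0,-38,-32,-155,0,0,0],[0,-76,-64,-155,0,0,0],[0,-114,-96,-155,0,0,0],[0,-152,-128,-155,0,0,0],[0,-185,-155,-155,0,0,0],[0,-205,-171,-155,0,0,0],[0,-214,-179.5,-155,0,0,0],[0,-214,-179.5,-155,0,0,0],[0,-214,-179.5,-100,0,0,0],[0,-214,-179.5,-50,0,0,0],[0,-214,-179.5,-25,0,0,0],[0,-214,-179.5,-25,0,0,0]]

```text
time_s: 21.9
position: [0.4906, -0.0392, 0.0764]
tcp_rot: [[-0.413, 0.911, -0.001], [0.911, 0.413, 0.001], [0.001, 0.0, -1.0]]
wrist_force: [-0.1, 0.0, -0.3]
finger_gap: 0.0419
```

```bash
python3 go.py 0.4913 -0.0405 0.0582 24.2
```

```text
shift [-1.5  0.1 18.2] turn [ 0.  -0.1  0.2] t 21.9 gap 0.041869750414405035 pos [ 0.4906 -0.0392  0.0764]
```

Emit:
play_rows:
  series:
    - [[0,-1.5,0,12,0,0,0],[0,-1.5,0,18,0,0,0],[0,-1.5,0,18.5,0,0,0],[0,-1.5,0,18.5,0,0,0],[0.8,-1.5,0,17,0,0,0],[0.8,-1.5,0,17,0,0,0],[0.8,-1.5,0,17,0,0,0],[0.8,-1.5,0,-30,0,0,0],[0.8,-1.5,0,-80,0,0,0],[0.8,-1.5,0,-135,0,0,0],[0.8,-1.5,0,-150,0,0,0],[0.8,-1.5,0,-150,0,0,0]]

```text
time_s: 23.4
position: [0.4916, -0.0407, 0.2268]
tcp_rot: [[-0.413, 0.911, 0.001], [0.911, 0.413, 0.001], [0.001, 0.002, -1.0]]
wrist_force: [0.2, -1.1, -0.7]
finger_gap: 0.0686
```

```bash
python3 go.py 0.588 -0.2465 0.22 24.2;  python3 go.py 0.588 -0.2465 0.22 -65.8;
```

```text
shift [-227.3    2.8    6.7] turn [ 0.1 -0.   0.2] t 23.4 gap 0.06858623217946273 pos [ 0.4916 -0.0407  0.2268]
shift [-227.3    2.8    6.7] turn [ 0.  -0.1 90.2] t 23.4 gap 0.06858623217946273 pos [ 0.4916 -0.0407  0.2268]
```

Emit:
play_rows:
  series:
    - [[1,-40,0,0,0,0,10],[1,-80,0,0,0,0,20],[1,-120,0,0,0,0,30],[1,-160,1,0,0,0,40],[1,-200,2,0,0,0,50],[1,-227,3,0,0,0,60],[1,-227,3,0,0,0,70],[1,-227,3,0,0,0,80],[1,-227,3,0,0,0,90],[1,-227,3,0,0,0,90],[1,-227,3,0,0,0,90],[1,-227,3,0,0,0,90]]

```text
time_s: 24.9
position: [0.5879, -0.2462, 0.2263]
tcp_rot: [[0.91, 0.415, 0.001], [0.415, -0.91, 0.002], [0.001, -0.001, -1.0]]
wrist_force: [0.0, -0.3, 0.1]
finger_gap: 0.0853
```

```bash
python3 - <<'E'
from seg import *
w=cap('wrist','w7');t=cap('top')
blk=lambda h,S,v:(v<75)
p=proj(w,[.588,-.2465,.107]).astype(int);print(p)
a=blob(w,(max(p[0]-22,0),max(p[1]-22,0),p[0]+22,p[1]+22),blk)
print(a[0],a[1],plane(w,*a[0],.107).round(4),cv2.minEnclosingCircle(a[2]))
rk=plane(t,418,166,0);print('rack',rk)
from go import go; go(.588,-.2465,.062,-65.8)
E
```

```text
[321 194]
[320.11101164 198.90868397] 1117 [ 0.5832 -0.2472  0.107 ] ((320.5, 203.0), 24.622243881225586)
rack [ 0.66306707 -0.22391828  0.        ]
shift [ -0.3   0.4 164.6] turn [-0.1 -0.1  0.3] t 25.0 gap 0.08524139597800624 pos [ 0.5879 -0.2463  0.2266]
```

View pics/w7.png

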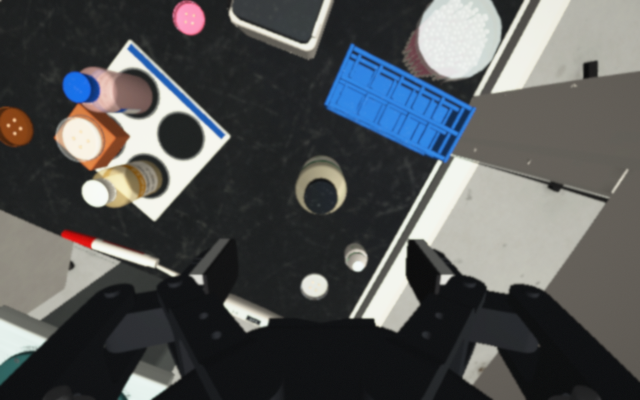

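The black cap is at (321,194), matching the prediction of (321,194). The rack, lens and rail are all clear of the jaws.

Emit:
play_rows:
  series:
    - [[1,0,0,60,0,0,0],[1,0,0,120,0,0,0],[1,0,0,164,0,0,0],[1,0,0,164,0,0,0],[0,0,0,164,0,0,0],[0,0,0,164,0,0,0],[0,0,0,164,0,0,0],[0,0,0,164,0,0,0],[0,0,0,164,0,0,0]]

```text
time_s: 26.12
position: [0.5893, -0.2462, 0.065]
tcp_rot: [[0.91, 0.414, 0.004], [0.414, -0.91, 0.001], [0.004, 0.001, -1.0]]
wrist_force: [-3.2, 2.3, 12.4]
finger_gap: 0.0492
```

```bash
python3 go.py 0.5588 -0.0663 0.2 -65.8;python3 go.py 0.5588 -0.0663 0.067 -65.8
```

```text
shift [  47.4 -176.3 -135. ] turn [ 0.  -0.2  0.3] t 26.125 gap 0.04918447334511693 pos [ 0.5893 -0.2462  0.065 ]
shift [  46.8 -176.4   -2. ] turn [ 0.  -0.2  0.3] t 26.125 gap 0.04918447334511693 pos [ 0.5893 -0.2462  0.065 ]
```

Emit:
play_rows:
  series:
    - [[0,0,0,-30,0,0,0],[0,0,0,-80,0,0,0],[0,0,0,-130,0,0,0],[0,0,0,-135,0,0,0],[0,13,-50,-135,0,0,0],[0,26,-100,-135,0,0,0],[0,39,-145,-135,0,0,0],[0,45,-168,-135,0,0,0],[0,46.5,-176,-135,0,0,0],[0,46.5,-176,-135,0,0,0],[0,46.5,-176,-90,0,0,0],[0,46.5,-176,-45,0,0,0],[0,46.5,-176,-25,0,0,0],[0,46.5,-176,-25,0,0,0]]

```text
time_s: 27.88
position: [0.5583, -0.0678, 0.0896]
tcp_rot: [[0.911, 0.413, 0.003], [0.413, -0.911, 0.001], [0.003, 0.001, -1.0]]
wrist_force: [0.7, -0.4, -0.6]
finger_gap: 0.0495
```

```bash
python3 go.py 0.5588 -0.0663 0.070 -65.8
```

```text
shift [ 1.  -1.2 19.6] turn [ 0.  -0.1  0.2] t 27.875 gap 0.04949789753342638 pos [ 0.5583 -0.0678  0.0896]
```

Emit:
play_rows:
  series:
    - [[0,1,-1,12,0,0,0],[0,1,-1,19,0,0,0],[0,1,-1,19.5,0,0,0],[0,1,-1,19.5,0,0,0],[0.85,1,-1,18,0,0,0],[0.85,1,-1,18,0,0,0],[0.85,1,-1,18,0,0,0],[0.85,1,-1,-30,0,0,0],[0.85,1,-1,-80,0,0,0],[0.85,1,-1,-140,0,0,0],[0.85,-30,-60,-140,0,0,0],[0.85,-60,-120,-140,0,0,0],[0.85,-60,-180,-140,0,0,0],[0.85,-60,-220,-140,0,0,0]]

```text
time_s: 29.62
position: [0.4108, 0.1096, 0.2297]
tcp_rot: [[0.91, 0.415, 0.003], [0.415, -0.91, 0.002], [0.004, -0.0, -1.0]]
wrist_force: [1.3, -0.1, 0.4]
finger_gap: 0.0729
```

```bash
python3 - <<'E'
from seg import *
t=cap('top');s=cap('scene')
print(manip.state()['position'],manip.state()['time_s'])
O=np.mean([[.5847,.0013],[.5588,-.0663],[.5171,.0269],[.4913,-.0405]],0);a=np.radians(-20.8)
X=np.array([np.cos(a),np.sin(a)]);Y=np.array([-X[1],X[0]])
def rep(n,p,z):
    P=plane(t,*p,z);d=P[:2]-O;print(n,p.round(1),'tray mm',(1000*np.array([d@X,d@Y])).round(1))
def pr(P): return proj(t,P).astype(int)
def cen(tx,ty,z): return np.r_[O+tx*X+ty*Y,z]
for n,x,y,z,fn in [('blue',.036,.036,.091,lambda h,S,v:(h>100)&(h<125)&(S>120)&(v>80)),('white',-.036,-.036,.091,lambda h,S,v:(S<30)&(v>190)),('black',.036,-.036,.112,lambda h,S,v:v<70),('block+dish',-.036,.036,.035,lambda h,S,v:(S>60)&(h<20)&(v>150)),('dish',-.036,.036,.044,lambda h,S,v:(S<70)&(v>170))]:
    p=pr(cen(x,y,z));k=10 if 'b' in n and 'k+' not in n or n=='white' else 18
    try: b=blob(t,(p[0]-k,p[1]-k,p[0]+k,p[1]+k),fn);c=cv2.minAreaRect(b[2])[0] if '+' in n else b[0];print(b[1],p,end=' ');rep(n,np.array(c),z)
    except Exception as e: print(n,e)
x,y=pr(np.r_[O,.03]);f=t['frame'][y-50:y+50,x-60:x+60,::-1]
x,y=proj(s,np.r_[O,.05]).astype(int);g=s['frame'][y-50:y+50,x-40:x+40,::-1]
cv2.imwrite('pics/fin.png',cv2.resize(np.hstack([f,g]),None,fx=4,fy=4,interpolation=cv2.INTER_CUBIC))
b=blob(t,(455,218,475,238),lambda h,S,v:v>110);print('lens',b[0],plane(t,*b[0],.03))
E
```

```text
[0.41053107 0.11141484 0.22945421] 29.725
104 [329 187] blue [329.6 188. ] tray mm [34.3 35.2]
114 [347 228] white [347.  228.9] tray mm [-37.2 -36. ]
145 [359 197] black [359.7 199.7] tray mm [ 31.4 -37.2]
142 [317 218] block+dish [317.2 219.2] tray mm [-36.9  36.5]
892 [317 218] dish [316.9 218.8] tray mm [-37.   37.1]
lens [465.46456693 227.53543307] [ 0.50696396 -0.3292599   0.03      ]
```

View pics/fin.png

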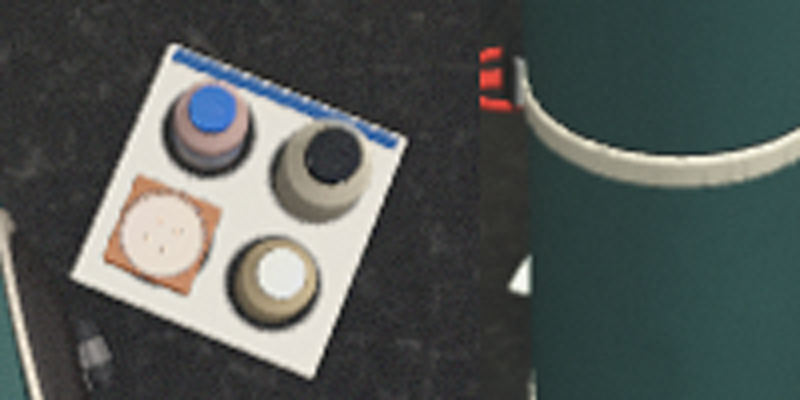

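All the pieces stand upright and centred on their pads, the dish is on the block, and the lens has not moved. The arm is clear, so I'll hand in.

```bash
python3 -c "
from cell import manip
print(manip.state()['joint_velocities'].round(2));print(manip.job_done())"
```

```text
[ 3.26  1.25  3.92 -1.41 -0.29 -0.    5.7 ]
the job is handed in; nothing more can be done
None
```

The tray is set as asked, and the job was handed in at about 30 s of the 128 s allowed. The copper block is on the front left pad with the clear dish on top. The blue-capped bottle is back left, the white-capped one front right and the black-capped one back right.

**Final check (top camera only):** these are tray-frame positions. The targets are ±36 mm within 12 mm.

| Item | x (mm) | y (mm) |
|---|---|---|
| Block | -36.9 | 36.5 |
| Blue-capped bottle | 34.3 | 35.2 |
| White-capped bottle | -37.2 | -36.0 |
| Black-capped bottle | 31.4 | -37.2 |
| Dish | -37.0 | 37.1 |

- **Dish:** it sits less than 1 mm from the block's centre.
- **Uprightness:** everything looked upright.
- **Spare objective:** it had not moved measurably.
- **Robot:** it touched nothing at the end.

**What went wrong or disagreed:**
- The first dish grasp closed just above the rim and missed. The dish did not move, and I regripped about 10 mm lower.
- Each grip except that miss showed about 12–15 N of upward force as the fingers swung forward on closing.
- The black cap's x is probably low, because its mask took in some of the cap's side. The wrist-camera mask for the same cap also caught dark table, so I placed that bottle from the measurement made at the start.
- The arm hid the tray in the scene view, so the final check was not confirmed from a second camera.
- The arm still showed joint speeds of up to about 6 degrees/s when I handed in, well clear of everything.

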